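Load the pebble polisher and hold its lever at the third click

TASK

Take the scoop and scoop pebbles out of the wide trough of the wooden stock tray into the polisher's bowl, at least three of the four, without touching pebbles with the fingers or leaving any outside the trough and the bowl. Stand the scoop back upright in its wooden cradle and let it go, then press the polisher's spring-return lever down past its first two clicks to the third, at the bottom, and finish while still holding it down there. Leave the other things on the table alone.

Things in the scene. Friction and masses are not known exactly. Their poses are not given: they have to be found in the camera images.
- tray: fixed open wooden stock tray, 260 (x) x 155 (y) x 45 mm high, walls 5 mm; origin under its centre. A wide trough runs along its x on the -y side, a narrow bay full of small round white beads (stock, part of the tray) on the +y side
- bay (a point): middle of the keel (lowest) line of the tray's trough, 8 mm above the table, axes as the tray's. The trough is 250 (x) x 82 mm (y) inside, with a V bottom: two flat smooth wooden sides rising at 29 degrees to either side of the keel; tray walls reach 37 mm above this point. The pebbles start in line on the keel in its -x part (x below 0; the end nearer the robot), the rest is free
- scoop: loose 160 g scoop: aluminium pan, upright wooden handle at its rear. Origin under the middle of its underside's keel, x towards the open lip, z up. Pan 112 (x) x 69 (y) mm, 1.6 mm sheet, V bottom at 29 degrees that fits the trough and cradle; lip at x +56 mm; side walls up to 34 mm high (x -49 to +40 mm), back wall 40 mm high at x -31 mm. Starts in the cradle, lip to the cradle's -x
- scoop_grip (a point): grip point on the scoop's handle, at x -44, y 0, z 68 mm in the scoop's frame, same axes. The handle is an upright bar 22 (x) x 14 (y) mm, up to 100 mm high: grip it across y
- cradle: fixed wooden cradle with a V groove along its x, 80 (x) x 84 (y) x 32 mm, origin under its centre; groove sides at 29 degrees, its keel 10 mm above the table: the scoop rests in the groove, its origin on the keel
- polisher: fixed grey vibrating polisher; foot 260 (x) x 150 (y) mm with its top 50 mm above the table, origin under its centre on the table. Round bowl on its +x part; square lever column 40 x 60 mm, 120 mm high, centred at x -44 mm; its lever sticks out of the column towards -x
- bowl_floor (a point): centre of the bowl's inner floor, 55 mm above the table; the bowl is open upward, about 54 mm inner radius at the floor and 68 mm at the rim, which is 108 mm above the table (53 mm above this point)
- bowl_middle (a point): point in the middle of the bowl's hollow, 26 mm straight above bowl_floor
- lever_top (a point): centre of the flat top face of the lever's steel paddle, 34 (x) x 46 (y) mm; it moves straight down with the lever (106 mm above the table when up, 68 mm when fully down). Nearest column face is 41 mm from here in +x
- lever (a joint): how far the lever is pressed down, m: 0 = up, 0.038 = the stop. Three detents: bumps at about 0.008, 0.020 and 0.031, clicks past each; the third position lies between the third bump and the stop. A spring pushes it back up from anywhere, about 5 N at the top to 11 N at the bottom, and about 2 N more just before each bump and less just after
- pebble0: loose grey stone pebble, 17 g, smooth, a rounded lump 28 mm long and 22 mm thick, origin near its centre. Pushed by the scoop's lip towards the trough's end wall they climb into the pan; should they jam (over 10 N), back off 10 mm and push again
- pebble1: loose grey stone pebble, 17 g, smooth, a rounded lump 28 mm long and 22 mm thick, origin near its centre. Pushed by the scoop's lip towards the trough's end wall they climb into the pan; should they jam (over 10 N), back off 10 mm and push again
- pebble2: loose grey stone pebble, 17 g, smooth, a rounded lump 28 mm long and 22 mm thick, origin near its centre. Pushed by the scoop's lip towards the trough's end wall they climb into the pan; should they jam (over 10 N), back off 10 mm and push again
- pebble3: loose grey stone pebble, 17 g, smooth, a rounded lump 28 mm long and 22 mm thick, origin near its centre. Pushed by the scoop's lip towards the trough's end wall they climb into the pan; should they jam (over 10 N), back off 10 mm and push again
- tree_small: bystander, not part of the job: small model fir tree, 75 mm high on a 36 mm round foot
- tree_big: bystander, not part of the job: larger model fir tree, 100 mm high on a 36 mm round foot
- cottage: bystander, not part of the job: model cottage 60 x 50 x 70 mm with a tiled roof
- saucer: bystander, not part of the job: white ceramic dish, 90 mm across, 20 mm high
- bead_jar: bystander, not part of the job: glass jar with steel cap, 60 mm across, 90 mm high
There are look-alikes about, which are no part of the job. Leave any blue or pink look-alike of the scoop alone.

How it is judged:
On the way, in this order (a step that is already met when the one before it is completed fails the run):
1. at least three pebbles lie in the polisher's bowl ((distance between each of pebble0, pebble1, pebble2 and bowl_middle below 0.06 m or distance between each of pebble0, pebble1, pebble3 and bowl_middle below 0.06 m or distance between each of pebble0, pebble2, pebble3 and bowl_middle below 0.06 m or distance between each of pebble1, pebble2, pebble3 and bowl_middle below 0.06 m)), for 0.2 s.
2. the scoop stands upright in its cradle, let go (horizontal distance between scoop and cradle below 0.04 m and height (world z) of scoop between 0.006 and 0.016 m and angle between scoop's own z axis and vertical below 0.1 rad and contact force between the fingers and scoop below 0.2 N and linear speed of scoop below 0.02 m/s), for 0.2 s.
3. the lever is pressed to its third click by the fingers (value of joint lever above 0.034 m and contact force between the fingers and polisher above 3 N), for 0.5 s.
At the end, for the whole second after the job is handed in: The fingers hold the lever pressed 34 mm or more (third click, stop at 38 mm) with more than 3 N on it; at least three pebbles lie in the bowl and every other one in the bowl or the tray's wide trough; the scoop stands upright in the cradle, its middle within 40 mm of the cradle's, not touched (all of step 2 and all of step 3 and (distance between each of pebble0, pebble1, pebble2 and bowl_middle below 0.06 m or distance between each of pebble0, pebble1, pebble3 and bowl_middle below 0.06 m or distance between each of pebble0, pebble2, pebble3 and bowl_middle below 0.06 m or distance between each of pebble1, pebble2, pebble3 and bowl_middle below 0.06 m) and (distance between pebble0 and bowl_middle below 0.06 m or (horizontal distance between pebble0 and bay below 0.13 m and y of pebble0 in the frame of bay between -0.041 and 0.041 m and z of pebble0 in the frame of bay below 0.04 m)) and (distance between pebble1 and bowl_middle below 0.06 m or (horizontal distance between pebble1 and bay below 0.13 m and y of pebble1 in the frame of bay between -0.041 and 0.041 m and z of pebble1 in the frame of bay below 0.04 m)) and (distance between pebble2 and bowl_middle below 0.06 m or (horizontal distance between pebble2 and bay below 0.13 m and y of pebble2 in the frame of bay between -0.041 and 0.041 m and z of pebble2 in the frame of bay below 0.04 m)) and (distance between pebble3 and bowl_middle below 0.06 m or (horizontal distance between pebble3 and bay below 0.13 m and y of pebble3 in the frame of bay between -0.041 and 0.041 m and z of pebble3 in the frame of bay below 0.04 m))); the arm keeps its last pose, push and grip.
It fails at once if the fingers touch a pebble (contact force between the fingers and pebble0 above 0.5 N or contact force between the fingers and pebble1 above 0.5 N or contact force between the fingers and pebble2 above 0.5 N or contact force between the fingers and pebble3 above 0.5 N).
It fails at once if a bystander is pushed more than 30 mm or knocked over (distance of any of tree_small, tree_big, cottage, saucer, bead_jar from where it was at the start of the episode above 0.03 m or angle between any of tree_small, tree_big, cottage, saucer, bead_jar's own z axis and vertical above 0.6 rad).
It also fails if it takes over 72 s, if anything falls off the work surface, if the arm or the gripper's body presses on something with over 40 N, if the wrist force passes 120 N, or if a joint passes its speed limit or range.

ROBOT

A 6-joint arm with a two-finger parallel gripper is mounted at the origin on the work surface. World frame = base frame: x ahead of the robot, y to its left, z up, the work surface at z = 0. Lengths are in m, angles in rad, forces in N, time in s.
With the tool pointing down it reaches from about 0.375 to 0.975 m from the base axis. Payload 3.8 kg.
Tool frame: the origin (TCP) lies midway between the tips of the shut fingers; the grasp point (between the pads) lies 19 mm behind it; z points along the fingers, y is the line along which they close (so a half turn about z gives the same grasp; the last joint's range is limited). The gripper opens to 88 mm and grips with 3 to 60 N. Pads are 18 mm wide; open, the fingers measure 123 mm over their backs; the gripper's body (75 mm by 187 mm) begins 45 mm behind the grasp point.
Start: joints at [1.117, 0.264, 1.604, -0, 1.274, -0.037], TCP at [0.273, 0.617, 0.239] pointing down, gripper open.
Joint ranges: [-2.63, 2.63], [-0.94, 2.18], [0.31, 2.57], [-1.31, 4.45], [0, 2.66], [-2.55, 2.55]. Speed limits (rad/s): [2.57, 2.57, 3.14, 3.14, 3.14, 3.14].

INTERFACE

Orientations are given as a 3x3 rotation matrix whose columns are the frame's x, y, z axes.
In Python, from workcell import ctrl gives the robot as it stands. The module is installed in compiled form; this text tells all that it offers.
- The arm moves only by the tool send_rows, never from a script. Its argument "commands" is a list of rows, each a list of 7 numbers: the finger opening in mm, from 0 to 88.1, then the shift along the world's x, y, z in parts of the range, where 1.0 means 100 cm, then the turn, a rotation vector about the world's x, y, z in a scale on which 1.0 is pi rad. A call has 1 to 8 rows; each row is the pose to reach, as a shift and turn from the pose commanded when the call began; what a row does not reach only later rows make up. A row lasts 1/10 s, in which the tool goes at most 50 mm and 8.59 degrees, less where a joint would pass 70% of its speed; a pose out of reach is approached as far as the arm can. Shift and turn numbers lie between -1 and 1, and a call with a number outside is refused. A call with a gripper value outside its range is refused whole. The fingers move at their own pace and stop on an object; "newtons" is the grip in N (left out, the last holds). Time passes only in rows, so rows that repeat a pose let the fingers close. It gives the time, the measured TCP pose, the force, the opening and the grip force at its end, in the units of the state.
- ctrl.get_state(): the state, without advancing time (a new reading comes with each control period).
- ctrl.camera(name): name is "scene" or "top"; returns a dict with "pixels" (400x640x3 uint8, red, green, blue), "z_map" (400x640 float32, m along the optical axis (not along the pixel's ray), 0 where there is no reading), "camera_matrix" (3x3 intrinsics, pixels), "k1" (the pictures are not rectified: a ray, as slopes to the right and down, at radius r is drawn at 1 + k1 r^2 times it, then the intrinsics apply), "position" and "orientation" of the camera in the world. Camera axes: x right, y down, z forward; pixel columns grow to the right and rows downward; lengths in m; the calibration is good to about 2 mm. A picture is of the moment at which its call begins.
- ctrl.hand_in(): hands the job in; it is judged then, once.
The state is a dict: "t": time; "q": joint angles; "qd": joint speeds; "joint_efforts": joint torques, N m; "tool_pos": TCP position; "tool_rot": TCP orientation; "ft_force": force on the tool from outside, world axes, zero at the start; "wrist_torque": the same for the moment, N m; "gripper_width": finger opening in m; "grip_force": force on a finger pad.
Only numpy, scipy, OpenCV 4.12 (cv2) and the standard library are available. Lean on these libraries where they do the work, as an engineer would, in place of code of your own. Each camera call takes 0.05 s, during which the arm holds its last target. There are 200 camera calls.

## Working session

There is one attempt and no reset: what is moved stays moved. The work goes in short steps, Python scripts to look and compute and a tool call to move; the robot and the scene stay as the last step left them, time stands still between calls to the robot, and variables do not carry over. Pictures are saved under pics/ and viewed, at most 10 in all, crops included, and the job is handed in when it is done.

Besides the shell and the picture viewer there is one more tool, called after "Call:" as name(argument=value, ...), one argument or row to a line, values as JSON. send_rows: Moves the arm, as the interface text tells. Its arguments: {"type":"object","properties":{"commands":{"type":"array","items":{"type":"array","items":{"type":"number"}}},"newtons":{"type":"number"}},"required":["commands"]}

```bash
mkdir -p pics
cat > h.py <<'E'
import numpy as np, cv2
from workcell import ctrl
def snap(name):
    return ctrl.camera(name)
def cloud(c):
    K=c["camera_matrix"];z=c["z_map"].astype(float)
    v,u=np.mgrid[0:400,0:640]
    pts=np.stack([u,v],-1).reshape(-1,1,2).astype(float)
    n=cv2.undistortPoints(pts,np.array(K,float),np.array([c["k1"],0,0,0,0.])).reshape(400,640,2)
    P=np.dstack([n[...,0]*z,n[...,1]*z,z])
    W=P@np.array(c["orientation"]).T+np.array(c["position"])
    W[z==0]=np.nan
    return W
E
python3 - <<'E'
from h import *
import pickle
for n in("top","scene"):
    c=snap(n);pickle.dump(c,open(n+".pkl","wb"))
    cv2.imwrite(f"pics/{n}0.png",c["pixels"][...,::-1])
    print(n,c["position"],c["orientation"],c["k1"],c["camera_matrix"][0])
E
```

```text
top [0.22648846 0.00364743 1.39953371] [[-0.04685143 -0.97690002  0.20849772]
 [-0.99889359  0.04666905 -0.00579665]
 [-0.00406765 -0.20853862 -0.97800567]] -0.13181280810300283 [491.07374795   0.         317.86473656]
scene [1.00094878 0.95993209 0.80663154] [[-0.87107215  0.28548363 -0.39966537]
 [ 0.49064357  0.46865535 -0.73459584]
 [-0.02240977 -0.83597922 -0.54830334]] -0.08149353850602888 [509.89489401   0.         321.64108819]
```

View pics/top0.png

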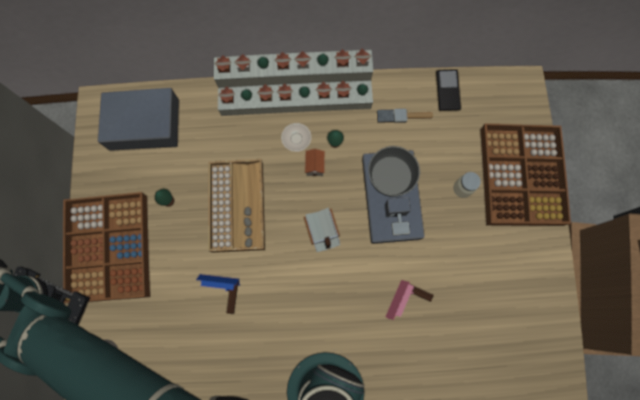

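View pics/scene0.png

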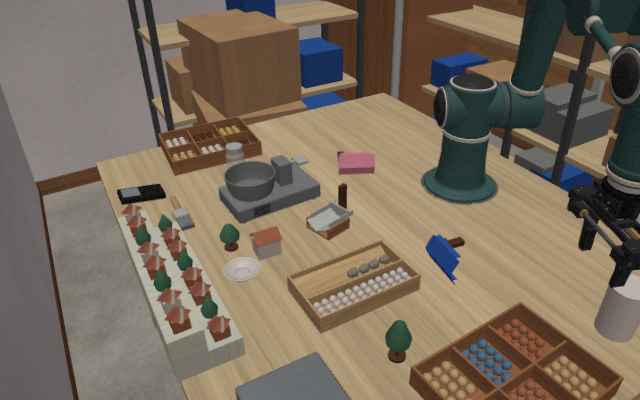

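The aluminium scoop is in the cradle at top (322,228), with its dark handle at (326,242), which fits the description. The blue one (218,290) and the pink one (405,297) are look-alikes. The tray is at (237,205) with pebbles at (248,226). The bowl is at (394,172) and the lever paddle at (401,225). I'll measure these next and take one crop to confirm.

```bash
cat > m.py <<'E'
from h import *
import pickle
T=pickle.load(open("top.pkl","rb"));S=pickle.load(open("scene.pkl","rb"))
WT,WS=cloud(T),cloud(S)
def box(W,u0,u1,v0,v1,z0,z1):
    P=W[v0:v1,u0:u1].reshape(-1,3);P=P[np.isfinite(P[:,0])]
    return P[(P[:,2]>z0)&(P[:,2]<z1)]
def rect(P):
    (cx,cy),(w,h),a=cv2.minAreaRect(P[:,:2].astype(np.float32));return np.round([cx,cy,w,h,a],4)
def reg(W,x0,x1,y0,y1,z0,z1):
    P=W.reshape(-1,3);P=P[np.isfinite(P[:,0])]
    return P[(P[:,0]>x0)&(P[:,0]<x1)&(P[:,1]>y0)&(P[:,1]<y1)&(P[:,2]>z0)&(P[:,2]<z1)]
def circ(P):
    A=np.c_[2*P[:,:2],np.ones(len(P))];s=np.linalg.lstsq(A,(P[:,:2]**2).sum(1),rcond=None)[0]
    return s[:2],np.sqrt(s[2]+s[0]**2+s[1]**2)
E
python3 - <<'E'
from m import *
print("table z",np.nanmedian(WT[300:330,270:360,2]),np.nanmedian(WS[100:130,300:380,2]))
t=box(WT,195,280,150,265,.03,.06);print("tray",rect(t),len(t),np.median(t[:,2]))
c=t.mean(0)
for n,W in(("T",WT),("S",WS)):
    r=reg(W,c[0]-.2,c[0]+.2,c[1]-.13,c[1]+.13,.038,.052);print(n,"tray",rect(r),len(r))
f=box(WT,355,430,140,250,.04,.058);print("foot",rect(f),len(f))
c=f.mean(0)
for n,W in(("T",WT),("S",WS)):
    r=reg(W,c[0]-.2,c[0]+.2,c[1]-.1,c[1]+.1,.044,.056);print(n,"foot",rect(r))
    r=reg(W,c[0]-.2,c[0]+.2,c[1]-.1,c[1]+.1,.114,.13);print(n,"col",rect(r),len(r))
    r=reg(W,c[0],c[0]+.2,c[1]-.1,c[1]+.1,.102,.115);print(n,"rim",circ(r),rect(r),len(r))
    r=reg(W,c[0]-.2,c[0]-.055,c[1]-.1,c[1]+.1,.095,.115);print(n,"lever",rect(r),len(r),r.mean(0) if len(r) else 0)
s=box(WT,295,350,200,255,.015,.2);c=s.mean(0);print("scoop c",c)
for n,W in(("T",WT),("S",WS)):
    r=reg(W,c[0]-.1,c[0]+.1,c[1]-.07,c[1]+.07,.095,.13);print(n,"handle",rect(r),r.mean(0),len(r))
    r=reg(W,c[0]-.1,c[0]+.1,c[1]-.07,c[1]+.07,.036,.06);print(n,"panwalls",rect(r),len(r))
    r=reg(W,c[0]-.1,c[0]+.1,c[1]-.07,c[1]+.07,.02,.034);print(n,"cradle/pan",rect(r),len(r))
im=T["pixels"][195:257,290:355,::-1];cr=cv2.resize(im,(585,558),interpolation=cv2.INTER_CUBIC)
cv2.imwrite("pics/c1.png",cr)
E
```

```text
table z -0.00019198038824419505 -0.001964177203605866
tray [0.5271 0.2302 0.2629 0.1574 0.1415] 1856 0.036549889994284435
T tray [ 0.4901  0.2326  0.1774  0.3428 85.1996] 846
S tray [ 0.4914  0.2351  0.1774  0.3449 85.337 ] 1459
foot [ 0.5311 -0.2179  0.2607  0.153   2.1792] 3137
T foot [ 0.5308 -0.2174  0.2602  0.1518  2.219 ]
T col [ 4.76300e-01 -2.18100e-01  6.24000e-02  1.07200e-01  8.42637e+01] 330
T rim (array([ 0.58570201, -0.21531307]), np.float64(0.06911276438155578)) [ 0.5872 -0.2158  0.1414  0.1395 86.5942] 273
T lever [ 4.35100e-01 -2.22600e-01  4.65000e-02  5.31000e-02  8.77689e+01] 242 [ 0.42842865 -0.2211395   0.10553776]
S foot [ 0.5339 -0.2137  0.2604  0.1539  2.3069]
S col [ 0.4908 -0.216   0.0409  0.0631  0.4002] 152
S rim (array([ 0.58932542, -0.2139826 ]), np.float64(0.06947278476499073)) [ 0.5895 -0.2133  0.1467  0.1432 47.3957] 234
S lever [ 4.334e-01 -2.195e-01  4.760e-02  4.530e-02  8.696e+01] 129 [ 0.43275762 -0.21600212  0.10271215]
scoop c [ 0.44397076 -0.01265124  0.03134665]
T handle [ 0.4018 -0.0234  0.0217  0.0137 13.3171] [ 0.40113878 -0.02333519  0.10871086] 49
T panwalls [ 4.40600e-01 -1.63000e-02  1.00900e-01  8.30000e-02  2.02531e+01] 108
T cradle/pan [ 4.44700e-01 -1.24000e-02  1.11500e-01  8.45000e-02  1.40408e+01] 599
S handle [ 0.4039 -0.0216  0.0239  0.0162 15.0899] [ 0.40548129 -0.01998903  0.10348255] 62
S panwalls [ 0.4396 -0.0161  0.0961  0.0783 13.3689] 260
S cradle/pan [ 4.4850e-01 -1.0600e-02  1.1100e-01  8.6700e-02  1.3416e+01] 450
```

View pics/c1.png

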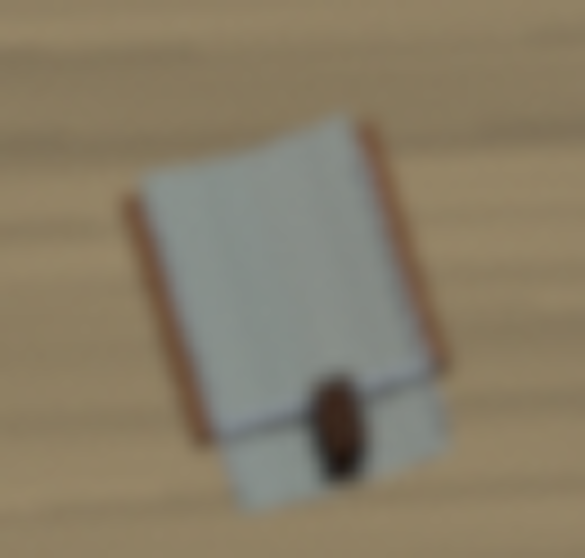

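The crop shows a bare aluminium pan (centre about (270,300)) with a dark handle (340,425), seated in the wooden cradle. That is the right scoop, and its lip points to world +x, turned about 13.7°. Next I'll refine the tray and pebbles and read the wrist state.

Run:
```python
from m import *
for n,W in(("T",WT),("S",WS)):
    r=reg(W,.37,.68,.13,.325,.030,.052);print(n,"tray",rect(r),len(r), r.min(0),r.max(0))
    g=(T if n=="T" else S)["pixels"].astype(float);hsv=cv2.cvtColor((T if n=="T" else S)["pixels"],cv2.COLOR_RGB2HSV)
    m=(hsv[...,1]<75)&(hsv[...,2]<170)&(W[...,0]>.40)&(W[...,0]<.65)&(W[...,1]>.16)&(W[...,1]<.235)&(W[...,2]>.012)&(W[...,2]<.045)
    k,l,st,ce=cv2.connectedComponentsWithStats(m.astype(np.uint8))
    for i in range(1,k):
        if st[i,4]>5: print(n,st[i],W[l==i].mean(0))
    # keel: lowest z per y in free part
    F=reg(W,.56,.63,.155,.245,0,.04)
    for y in np.arange(.16,.24,.006):
        q=F[(F[:,1]>=y)&(F[:,1]<y+.006),2]; print(round(y+.003,3),np.round(np.median(q),4) if len(q) else None,end="; ")
    print()
s=ctrl.get_state();print(s["tool_pos"],np.round(s["tool_rot"],3),s["gripper_width"],s["t"])
```

```text
T tray [0.5271 0.2302 0.2629 0.1574 0.1415] 1855 [0.39552104 0.15114831 0.03000103] [0.65850273 0.30862894 0.05194349]
T [244 207   7   9  46] [0.5072778  0.19804256 0.02784966]
T [244 218   8  18  96] [0.46250972 0.19851132 0.02791839]
T [245 238   7   9  47] [0.41723427 0.1967952  0.0293375 ]
0.163 0.0279; 0.169 0.0245; 0.175 0.0212; 0.181 0.0183; 0.187 0.0143; 0.193 0.0112; 0.199 0.0092; 0.205 0.0121; 0.211 0.0149; 0.217 0.0186; 0.223 0.0221; 0.229 0.0259; 0.235 0.0296; 0.241 0.0353; 
S tray [0.528  0.2323 0.2638 0.16   0.1021] 3104 [0.39599992 0.1521074  0.03000696] [0.65978327 0.31218491 0.04913432]
S [359 255  31  18 228] [0.45314151 0.2037763  0.0251951 ]
S [348 268  10   9  77] [0.51294022 0.20392414 0.02520118]
0.163 0.0278; 0.169 0.0235; 0.175 0.0211; 0.181 0.0174; 0.187 0.014; 0.193 0.011; 0.199 0.0087; 0.205 0.0113; 0.211 0.0149; 0.217 None; 0.223 None; 0.229 None; 0.235 None; 0.241 0.0311; 
[0.2729738  0.6166441  0.23752147] [[-0.914  0.405 -0.001]
 [ 0.405  0.914 -0.002]
 [ 0.    -0.002 -1.   ]] 0.08822336861375764 0.1
```

Units first: shifts go in shares of 100 cm and turns go in shares of pi rad. So -639 mm / 1000 = -0.639, 130 mm / 1000 = 0.13, 37.6 degrees / 180 = 0.2089.

Call:
send_rows(
  commands=[
    [60,0.13,-0.639,-0.06,0,0,0.2089],
    [60,0.13,-0.639,-0.06,0,0,0.2089],
    [60,0.13,-0.639,-0.06,0,0,0.2089],
    [60,0.13,-0.639,-0.06,0,0,0.2089],
    [60,0.13,-0.639,-0.06,0,0,0.2089],
    [60,0.13,-0.639,-0.06,0,0,0.2089],
    [60,0.13,-0.639,-0.06,0,0,0.2089],
    [60,0.13,-0.639,-0.06,0,0,0.2089],
  ],
  newtons=40,
)

```text
t: 0.9
tool_pos: [0.3523, 0.2249, 0.2016]
tool_rot: [[-0.971, -0.238, 0.0], [-0.238, 0.971, -0.0], [-0.0, -0.0, -1.0]]
ft_force: [-0.1, -0.0, 0.2]
gripper_width: 0.0599
grip_force: 0.0
```

To row units: -247 mm / 1000 = -0.247, 50 mm / 1000 = 0.05.

Call:
send_rows(
  commands=[
    [60,0.05,-0.247,-0.04,0,0,0],
    [60,0.05,-0.247,-0.04,0,0,0],
    [60,0.05,-0.247,-0.04,0,0,0],
    [60,0.05,-0.247,-0.04,0,0,0],
    [60,0.05,-0.247,-0.04,0,0,0],
    [60,0.05,-0.247,-0.04,0,0,0],
    [60,0.05,-0.247,-0.04,0,0,0],
  ],
)

```text
t: 1.6
tool_pos: [0.4022, -0.0213, 0.1615]
tool_rot: [[-0.972, -0.233, -0.001], [-0.233, 0.972, 0.001], [0.001, 0.001, -1.0]]
ft_force: [0.0, -0.1, -1.2]
gripper_width: 0.0602
grip_force: 0.0
```

To row units: -102 mm / 1000 = -0.102, -90 mm / 1000 = -0.09.

Call:
send_rows(
  commands=[
    [60,0.001,-0.001,-0.05,0,0,0],
    [60,0.001,-0.001,-0.09,0,0,0],
    [60,0.001,-0.001,-0.102,0,0,0],
    [60,0.001,-0.001,-0.102,0,0,0],
    [30,0.001,-0.001,-0.102,0,0,0],
    [20,0.001,-0.001,-0.102,0,0,0],
    [8,0.001,-0.001,-0.102,0,0,0],
    [8,0.001,-0.001,-0.102,0,0,0],
  ],
  newtons=50,
)

```text
t: 2.4
tool_pos: [0.4048, -0.0212, 0.0614]
tool_rot: [[-0.971, -0.237, 0.003], [-0.237, 0.971, -0.0], [-0.003, -0.001, -1.0]]
ft_force: [-0.1, -0.4, 0.3]
gripper_width: 0.0302
grip_force: 0.0
```

To row units: -2 mm / 1000 = -0.002, -1 mm / 1000 = -0.001.

Call:
send_rows(
  commands=[
    [5,-0.001,-0.001,-0.002,0,0,0],
    [5,-0.001,-0.001,-0.002,0,0,0],
    [5,-0.001,-0.001,-0.002,0,0,0],
    [5,-0.001,-0.001,-0.002,0,0,0],
    [5,-0.001,-0.001,-0.002,0,0,0],
  ],
)

```text
t: 2.9
tool_pos: [0.4029, -0.0226, 0.0583]
tool_rot: [[-0.971, -0.237, 0.0], [-0.237, 0.971, -0.001], [-0.0, -0.001, -1.0]]
ft_force: [-0.7, -3.9, 2.7]
gripper_width: 0.0139
grip_force: 50.0
```

To row units: 140 mm / 1000 = 0.14, 110 mm / 1000 = 0.11, -51 degrees / 180 = -0.2833.

Call:
send_rows(
  commands=[
    [5,0,0,0.045,0,0,0],
    [5,0,0,0.09,0,0,0],
    [5,0.02,0.02,0.11,0,0,-0.0472],
    [5,0.045,0.045,0.11,0,0,-0.0944],
    [5,0.07,0.07,0.11,0,0,-0.1417],
    [5,0.095,0.095,0.11,0,0,-0.1889],
    [5,0.12,0.12,0.11,0,0,-0.2361],
    [5,0.14,0.14,0.11,0,0,-0.2833],
  ],
)

```text
t: 3.7
tool_pos: [0.543, 0.1198, 0.167]
tool_rot: [[-0.792, 0.61, -0.002], [0.61, 0.792, 0.001], [0.002, -0.0, -1.0]]
ft_force: [0.4, 0.0, -0.5]
gripper_width: 0.0136
grip_force: 49.9
```

To row units: 92 mm / 1000 = 0.092, 90 mm / 1000 = 0.09, -68 degrees / 180 = -0.3778.

Call:
send_rows(
  commands=[
    [5,0.015,0.015,0,0,0,-0.0472],
    [5,0.03,0.03,0,0,0,-0.0944],
    [5,0.045,0.045,0,0,0,-0.1417],
    [5,0.06,0.06,0,0,0,-0.1889],
    [5,0.075,0.075,0,0,0,-0.2361],
    [5,0.09,0.082,0,0,0,-0.2833],
    [5,0.092,0.082,0,0,0,-0.3306],
    [5,0.092,0.082,0,0,0,-0.3778],
  ],
)

```text
t: 4.5
tool_pos: [0.6342, 0.2006, 0.1664]
tool_rot: [[0.269, 0.963, -0.003], [0.963, -0.269, 0.0], [-0.0, -0.003, -1.0]]
ft_force: [-0.4, -0.8, -0.9]
gripper_width: 0.0135
grip_force: 49.9
```

To row units: -68 degrees / 180 = -0.3778.

Call:
send_rows(
  commands=[
    [5,0,0,0,0,0,-0.0472],
    [5,0,0,0,0,0,-0.0944],
    [5,0,0,0,0,0,-0.1417],
    [5,0,0,0,0,0,-0.1889],
    [5,0,0,0,0,0,-0.2361],
    [5,0,0,0,0,0,-0.2833],
    [5,0,0,0,0,0,-0.3306],
    [5,0,0,0,0,0,-0.3778],
  ],
)

```text
t: 5.3
tool_pos: [0.6336, 0.2002, 0.1666]
tool_rot: [[0.994, 0.111, -0.003], [0.111, -0.994, 0.0], [-0.003, -0.001, -1.0]]
ft_force: [0.5, 0.0, -2.0]
gripper_width: 0.0137
grip_force: 49.9
```

To row units: -56 mm / 1000 = -0.056, -50 mm / 1000 = -0.05, -6.3 degrees / 180 = -0.035.

Call:
send_rows(
  commands=[
    [5,0.001,0,-0.025,0,0,-0.035],
    [5,0.001,0,-0.05,0,0,-0.035],
    [5,0.001,0,-0.056,0,0,-0.035],
    [5,0.001,0,-0.056,0,0,-0.035],
  ],
)

```text
t: 5.7
tool_pos: [0.6338, 0.1997, 0.1095]
tool_rot: [[1.0, 0.007, -0.005], [0.007, -1.0, -0.001], [-0.005, 0.001, -1.0]]
ft_force: [0.4, -0.9, -1.3]
gripper_width: 0.0134
grip_force: 50.0
```

Run:
```python
from h import *
import m
for n in("top","scene"):
    c=snap(n);W=cloud(c)
    r=m.reg(W,.5,.68,.14,.26,.078,.098);print(n,"panwalls",m.rect(r),len(r))
    cv2.imwrite(f"pics/{n}1.png",c["pixels"][...,::-1])
    if n=="scene":
        cv2.imwrite("pics/s1c.png",cv2.resize(c["pixels"][170:340,260:450,::-1],None,fx=3,fy=3))
```

```text
top panwalls [0. 0. 0. 0. 0.] 0
scene panwalls [ 0.6068  0.2219  0.0631  0.1294 55.9644] 357
```

View pics/s1c.png

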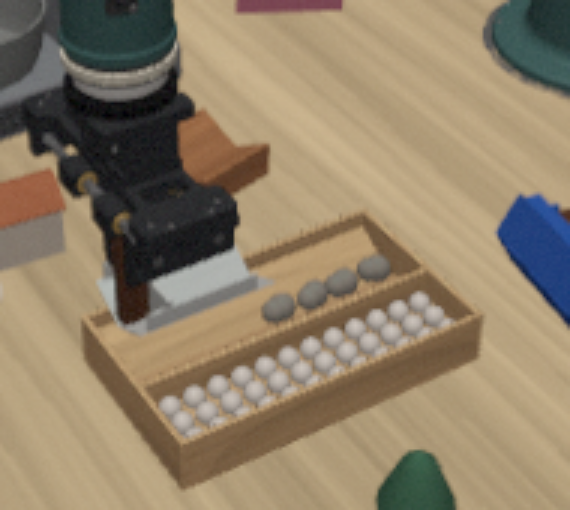

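The crop shows the scoop level over the free end of the trough (pan at about (190,290)), with its lip towards the four pebbles (280–375, 265–310). I'm lowering it now.

To row units: -53 mm / 1000 = -0.053, -52.5 mm / 1000 = -0.0525, -0.4 degrees / 180 = -0.0022.

Call:
send_rows(
  commands=[
    [5,0.001,0,-0.03,0,0,-0.0022],
    [5,0.001,0,-0.044,0,0,-0.0022],
    [5,0.001,0,-0.049,0,0,-0.0022],
    [5,0.001,0,-0.051,0,0,-0.0022],
    [5,0.001,0,-0.0525,0,0,-0.0022],
    [5,0.001,0,-0.053,0,0,-0.0022],
  ],
)

```text
t: 6.4
tool_pos: [0.6461, 0.2021, 0.081]
tool_rot: [[1.0, 0.001, 0.02], [0.001, -1.0, 0.005], [0.02, -0.005, -1.0]]
ft_force: [-24.3, -7.8, 73.7]
gripper_width: 0.0136
grip_force: 50.0
```

To row units: 53 mm / 1000 = 0.053, 40 mm / 1000 = 0.04.

Call:
send_rows(
  commands=[
    [5,-0.001,0,0.02,0,0,0],
    [5,-0.001,0,0.04,0,0,0],
    [5,-0.001,0,0.053,0,0,0],
    [5,-0.001,0,0.053,0,0,0],
  ],
)

```text
t: 6.8
tool_pos: [0.6383, 0.2007, 0.1161]
tool_rot: [[1.0, 0.0, 0.007], [0.0, -1.0, 0.002], [0.007, -0.002, -1.0]]
ft_force: [0.9, 0.7, -1.0]
gripper_width: 0.0133
grip_force: 50.0
```

Run:
```python
from h import *
a=snap("scene");b=snap("top")
x=cv2.resize(a["pixels"][150:340,240:450,::-1],(504,456));y=cv2.resize(b["pixels"][130:265,195:345,::-1],(504,454))
cv2.imwrite("pics/p2.png",cv2.resize(np.vstack([x,y])[:, :],(443,800)) if 0 else np.hstack([cv2.resize(x,(400,362)),cv2.resize(y,(400,362))]))
s=ctrl.get_state();print(s["q"],s["tool_pos"])
```

```text
[2.67287603e-01 3.47200628e-01 1.73988893e+00 6.97860298e-05
 1.05380651e+00 1.83770739e+00] [0.63592441 0.19997978 0.11224673]
```

View pics/p2.png

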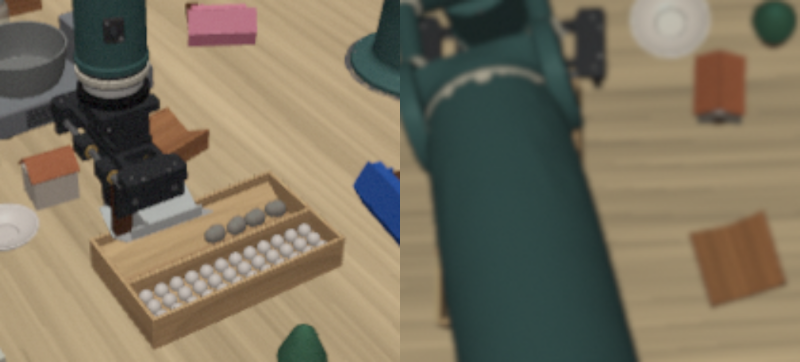

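The left half shows the scoop still level above the trough. I'll measure where its lip and rear are relative to the tray walls.

Run:
```python
from h import *
import m
c=snap("scene");W=cloud(c);h=cv2.cvtColor(c["pixels"],cv2.COLOR_RGB2HSV)
v=h[...,2]
ok=(h[...,1]<60)&(v>80)&(W[...,2]>.055)&(W[...,2]<.115)&(W[...,0]>.48)&(W[...,0]<.70)&(W[...,1]>.14)&(W[...,1]<.26)
P=W[ok];print(len(P),np.percentile(P,[0,2,50,98,100],axis=0).round(4))
w=P[:,1]>.225;print("wall +y",np.percentile(P[w],[0,5,95,100],axis=0).round(4))
vv,uu=np.nonzero(ok);print(uu.min(),uu.max(),vv.min(),vv.max())
# handle brown dark
hd=(h[...,1]>90)&(v<75)&(W[...,2]>.06)&(W[...,2]<.17)&(W[...,0]>.58)&(W[...,0]<.70)&(W[...,1]>.17)&(W[...,1]<.23)
Q=W[hd];print("handle",len(Q),np.percentile(Q,[5,50,95],axis=0).round(4))
for x in np.arange(.52,.68,.012):
    k=(P[:,0]>=x)&(P[:,0]<x+.012)
    if k.any(): print(round(x,3),k.sum(),P[k].min(0).round(3),P[k].max(0).round(3))
print(ctrl.get_state()["tool_pos"])
```

```text
579 [[0.5346 0.1668 0.0683]
 [0.5361 0.1708 0.0715]
 [0.5905 0.2068 0.0879]
 [0.6457 0.2366 0.1102]
 [0.6469 0.2384 0.1132]]
wall +y [[0.5346 0.2252 0.0843]
 [0.55   0.2295 0.0897]
 [0.6377 0.2366 0.1072]
 [0.6459 0.2384 0.1127]]
293 351 247 277
handle 102 [[0.6264 0.1993 0.0814]
 [0.6409 0.2057 0.0954]
 [0.6455 0.2102 0.1369]]
0.532 52 [0.535 0.171 0.068] [0.544 0.235 0.089]
0.544 60 [0.544 0.183 0.069] [0.556 0.237 0.105]
0.556 59 [0.556 0.183 0.07 ] [0.568 0.238 0.107]
0.568 65 [0.568 0.183 0.071] [0.58  0.237 0.106]
0.58 64 [0.58  0.184 0.071] [0.592 0.237 0.104]
0.592 50 [0.592 0.184 0.072] [0.603 0.238 0.106]
0.604 27 [0.604 0.229 0.091] [0.616 0.238 0.105]
0.616 72 [0.616 0.206 0.077] [0.628 0.237 0.113]
0.628 58 [0.628 0.167 0.079] [0.64  0.238 0.109]
0.64 72 [0.64  0.167 0.074] [0.647 0.234 0.113]
[0.63511203 0.19977163 0.11105589]
```

```bash
cat > sc.py <<'E'
from h import *
def alu(x0,x1,y0,y1,z0,z1,c=None):
    c=c or snap("scene");W=cloud(c);h=cv2.cvtColor(c["pixels"],cv2.COLOR_RGB2HSV)
    ok=(h[...,1]<60)&(h[...,2]>80)&(W[...,2]>z0)&(W[...,2]<z1)&(W[...,0]>x0)&(W[...,0]<x1)&(W[...,1]>y0)&(W[...,1]<y1)
    return W[ok]
E
python3 - <<'E'
from sc import *
P=alu(.48,.7,.14,.26,.055,.115)
# outer flank of +y side (visible from scene? inner floor -y flank): fit plane to inner -y flank
F=P[(P[:,1]<.199)&(P[:,0]>.54)&(P[:,0]<.6)]
A=np.c_[F[:,:2]-[.57,.2],np.ones(len(F))];s=np.linalg.lstsq(A,F[:,2],rcond=None)[0];print("-y flank dz/dx,dz/dy,z",s,len(F))
G=P[(P[:,1]>.231)&(P[:,0]>.555)&(P[:,0]<.635)]
for x in np.arange(.555,.635,.01):
    g=G[(G[:,0]>=x)&(G[:,0]<x+.01)];
    if len(g):print(round(x,3),len(g),g[:,2].max().round(4),np.median(g[:,1]).round(4),g[:,1].max().round(4))
s=ctrl.get_state();print(s["tool_pos"],np.round(s["tool_rot"],4).tolist())
E
```

```text
-y flank dz/dx,dz/dy,z [ 0.02365    -0.41853992  0.07107592] 175
0.555 20 0.1031 0.2347 0.2378
0.565 22 0.1036 0.2349 0.2371
0.575 24 0.1042 0.234 0.2372
0.585 21 0.1038 0.2336 0.238
0.595 20 0.1041 0.2331 0.2357
0.605 22 0.1036 0.2335 0.2353
0.615 25 0.1116 0.2334 0.2365
0.625 24 0.1053 0.2332 0.2354
[0.63472899 0.19964073 0.11041461] [[1.0, 0.0003, -0.0025], [0.0003, -1.0, -0.0007], [-0.0025, 0.0007, -1.0]]
```

To row units: -25 mm / 1000 = -0.025, -15 mm / 1000 = -0.015.

Call:
send_rows(
  commands=[
    [5,-0.004,-0.0005,0,0,0,0],
    [5,-0.004,-0.0005,-0.015,0,0,0],
    [5,-0.004,-0.0005,-0.025,0,0,0],
    [5,-0.004,-0.0005,-0.025,0,0,0],
  ],
)

```text
t: 7.4
tool_pos: [0.6292, 0.1987, 0.0833]
tool_rot: [[1.0, 0.0, -0.006], [0.0, -1.0, -0.002], [-0.006, 0.002, -1.0]]
ft_force: [-1.4, -1.1, -2.4]
gripper_width: 0.0133
grip_force: 50.0
```

To row units: -12 mm / 1000 = -0.012, -9 mm / 1000 = -0.009.

Call:
send_rows(
  commands=[
    [5,0,0,-0.003,0,0,0],
    [5,0,0,-0.006,0,0,0],
    [5,0,0,-0.009,0,0,0],
    [5,0,0,-0.012,0,0,0],
  ],
)

```text
t: 7.8
tool_pos: [0.632, 0.1995, 0.0752]
tool_rot: [[1.0, 0.0, 0.001], [0.0, -1.0, 0.0], [0.001, -0.0, -1.0]]
ft_force: [0.2, -0.4, -1.6]
gripper_width: 0.0135
grip_force: 50.0
```

To row units: -9 mm / 1000 = -0.009, -6 mm / 1000 = -0.006.

Call:
send_rows(
  commands=[
    [5,0,0,-0.003,0,0,0],
    [5,0,0,-0.006,0,0,0],
    [5,0,0,-0.009,0,0,0],
    [5,0,0,-0.009,0,0,0],
  ],
)

```text
t: 8.2
tool_pos: [0.6312, 0.1993, 0.0654]
tool_rot: [[1.0, 0.0, -0.001], [0.0, -1.0, -0.0], [-0.001, 0.0, -1.0]]
ft_force: [0.3, -0.9, -2.1]
gripper_width: 0.0134
grip_force: 50.0
```

To row units: -14 mm / 1000 = -0.014, -13 mm / 1000 = -0.013.

Call:
send_rows(
  commands=[
    [5,0,0,-0.004,0,0,0],
    [5,0,0,-0.008,0,0,0],
    [5,0,0,-0.011,0,0,0],
    [5,0,0,-0.013,0,0,0],
    [5,0,0,-0.014,0,0,0],
  ],
)

```text
t: 8.7
tool_pos: [0.6314, 0.1993, 0.0516]
tool_rot: [[1.0, 0.0, -0.001], [0.0, -1.0, -0.0], [-0.001, 0.0, -1.0]]
ft_force: [0.3, 0.2, -1.1]
gripper_width: 0.0137
grip_force: 50.0
```

To row units: -3 mm / 1000 = -0.003, -2 mm / 1000 = -0.002.

Call:
send_rows(
  commands=[
    [5,0,0,-0.001,0,0,0],
    [5,0,0,-0.002,0,0,0],
    [5,0,0,-0.003,0,0,0],
    [5,0,0,-0.003,0,0,0],
  ],
)

```text
t: 9.1
tool_pos: [0.6318, 0.1994, 0.0495]
tool_rot: [[1.0, 0.0, 0.0], [0.0, -1.0, -0.0], [0.0, 0.0, -1.0]]
ft_force: [-0.2, -0.3, 1.6]
gripper_width: 0.0135
grip_force: 50.0
```

To row units: 7 mm / 1000 = 0.007, 4 mm / 1000 = 0.004.

Call:
send_rows(
  commands=[
    [24,0,0,0,0,0,0],
    [24,0,0,0,0,0,0],
    [24,0,0,0.004,0,0,0],
    [24,0,0,0.007,0,0,0],
    [5,0,0,0.007,0,0,0],
    [5,0,0,0.007,0,0,0],
    [5,0,0,0.007,0,0,0],
    [5,0,0,0.007,0,0,0],
  ],
  newtons=58,
)

```text
t: 9.9
tool_pos: [0.6321, 0.1995, 0.0566]
tool_rot: [[1.0, 0.0, 0.001], [0.0, -1.0, 0.0], [0.001, -0.0, -1.0]]
ft_force: [0.4, -0.1, 3.7]
gripper_width: 0.0135
grip_force: 58.0
```

To row units: -30 mm / 1000 = -0.03, -25 mm / 1000 = -0.025.

Call:
send_rows(
  commands=[
    [5,-0.005,0,0,0,0,0],
    [5,-0.01,0,0,0,0,0],
    [5,-0.015,0,0,0,0,0],
    [5,-0.02,0,0,0,0,0],
    [5,-0.025,0,0,0,0,0],
    [5,-0.03,0,0,0,0,0],
  ],
)

```text
t: 10.5
tool_pos: [0.6018, 0.1995, 0.0566]
tool_rot: [[1.0, 0.0, 0.001], [0.0, -1.0, 0.0], [0.001, -0.0, -1.0]]
ft_force: [2.3, -0.5, 4.8]
gripper_width: 0.0136
grip_force: 58.0
```

To row units: -20 mm / 1000 = -0.02, -16 mm / 1000 = -0.016.

Call:
send_rows(
  commands=[
    [5,-0.004,0,0,0,0,0],
    [5,-0.008,0,0,0,0,0],
    [5,-0.012,0,0,0,0,0],
    [5,-0.016,0,0,0,0,0],
    [5,-0.02,0,0,0,0,0],
  ],
)

```text
t: 11.0
tool_pos: [0.5819, 0.1994, 0.0566]
tool_rot: [[1.0, 0.0, 0.001], [0.0, -1.0, 0.0], [0.001, -0.0, -1.0]]
ft_force: [2.2, -1.3, 5.3]
gripper_width: 0.0137
grip_force: 58.0
```

Low force, so they are climbing in. I'll keep going.

To row units: -20 mm / 1000 = -0.02, -16 mm / 1000 = -0.016.

Call:
send_rows(
  commands=[
    [5,-0.004,0,0,0,0,0],
    [5,-0.008,0,0,0,0,0],
    [5,-0.012,0,0,0,0,0],
    [5,-0.016,0,0,0,0,0],
    [5,-0.02,0,0,0,0,0],
  ],
)

```text
t: 11.5
tool_pos: [0.5619, 0.1994, 0.0566]
tool_rot: [[1.0, 0.0, 0.001], [0.0, -1.0, 0.0], [0.001, -0.0, -1.0]]
ft_force: [3.7, -0.5, 4.9]
gripper_width: 0.0135
grip_force: 58.0
```

To row units: -20 mm / 1000 = -0.02, -16 mm / 1000 = -0.016.

Call:
send_rows(
  commands=[
    [5,-0.004,0,0,0,0,0],
    [5,-0.008,0,0,0,0,0],
    [5,-0.012,0,0,0,0,0],
    [5,-0.016,0,0,0,0,0],
    [5,-0.02,0,0,0,0,0],
  ],
)

```text
t: 12.0
tool_pos: [0.542, 0.1994, 0.0566]
tool_rot: [[1.0, 0.0, 0.001], [0.0, -1.0, 0.0], [0.001, -0.0, -1.0]]
ft_force: [3.6, -1.2, 4.7]
gripper_width: 0.0136
grip_force: 58.0
```

To row units: -16 mm / 1000 = -0.016, -12 mm / 1000 = -0.012.

Call:
send_rows(
  commands=[
    [5,-0.004,0,0,0,0,0],
    [5,-0.008,0,0,0,0,0],
    [5,-0.012,0,0,0,0,0],
    [5,-0.016,0,0,0,0,0],
  ],
)

```text
t: 12.4
tool_pos: [0.5268, 0.1994, 0.0567]
tool_rot: [[1.0, 0.001, 0.003], [0.001, -1.0, 0.0], [0.003, -0.0, -1.0]]
ft_force: [4.3, -1.6, 3.2]
gripper_width: 0.0132
grip_force: 58.0
```

To row units: -12 mm / 1000 = -0.012, -8 mm / 1000 = -0.008.

Call:
send_rows(
  commands=[
    [5,-0.004,0,0,0,0,0],
    [5,-0.008,0,0,0,0,0],
    [5,-0.012,0,0,0,0,0],
  ],
)

```text
t: 12.7
tool_pos: [0.514, 0.1993, 0.0565]
tool_rot: [[1.0, 0.0, 0.001], [0.0, -1.0, -0.0], [0.001, 0.0, -1.0]]
ft_force: [3.3, -0.5, 7.0]
gripper_width: 0.0134
grip_force: 58.0
```

Run:
```python
from h import *
c=snap("scene");cv2.imwrite("pics/s3.png",cv2.resize(c["pixels"][200:320,290:430,::-1],None,fx=4,fy=4,interpolation=cv2.INTER_CUBIC))
```

```text
(no output)
```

View pics/s3.png

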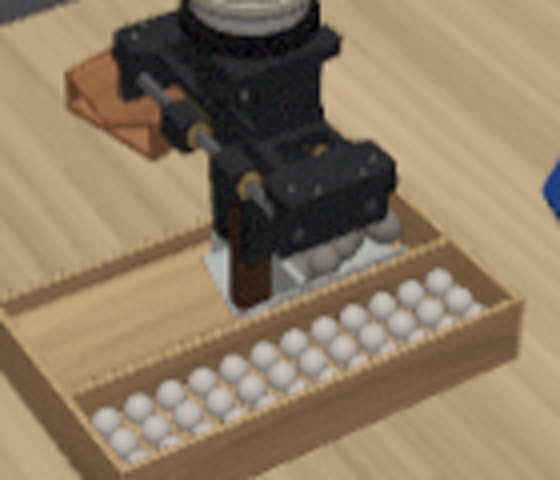

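The pebbles (320,262), (348,245) and (385,228) sit in the pan, with the last near the lip at the end wall. I'll push on to the wall.

To row units: -9 mm / 1000 = -0.009, -8 mm / 1000 = -0.008.

Call:
send_rows(
  commands=[
    [5,-0.003,0,0,0,0,0],
    [5,-0.006,0,0,0,0,0],
    [5,-0.008,0,0,0,0,0],
    [5,-0.009,0,0,0,0,0],
  ],
)

```text
t: 13.15
tool_pos: [0.5054, 0.1993, 0.0566]
tool_rot: [[1.0, 0.001, 0.002], [0.001, -1.0, 0.0], [0.002, -0.0, -1.0]]
ft_force: [6.1, -2.0, 4.5]
gripper_width: 0.0139
grip_force: 58.0
```

To row units: 12 mm / 1000 = 0.012, 10 mm / 1000 = 0.01, 20 degrees / 180 = 0.1111.

Call:
send_rows(
  commands=[
    [5,0.003,0,0.001,0,0.0222,0],
    [5,0.005,0,0.002,0,0.0444,0],
    [5,0.008,0,0.002,0,0.0667,0],
    [5,0.01,0,0.003,0,0.0889,0],
    [5,0.012,0,0.003,0,0.1111,0],
    [5,0.012,0,0.003,0,0.1111,0],
  ],
)

```text
t: 13.75
tool_pos: [0.5157, 0.1992, 0.0572]
tool_rot: [[0.938, -0.001, -0.347], [-0.001, -1.0, -0.0], [-0.347, 0.0, -0.938]]
ft_force: [0.6, 0.9, 1.1]
gripper_width: 0.0139
grip_force: 58.0
```

Run:
```python
from h import *
c=snap("scene");cv2.imwrite("pics/s4.png",cv2.resize(c["pixels"][200:320,290:430,::-1],None,fx=4,fy=4,interpolation=cv2.INTER_CUBIC))
```

```text
(no output)
```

View pics/s4.png

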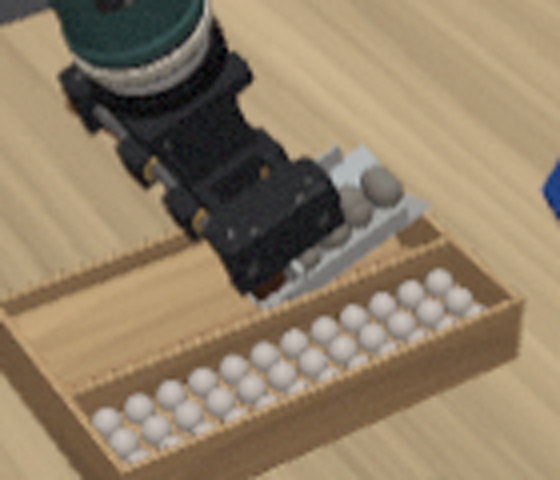

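All four pebbles ((310,255), (338,235), (357,207), (382,186)) are in the tilted pan. Now I'll lift and carry them.

To row units: 152 mm / 1000 = 0.152, 145 mm / 1000 = 0.145.

Call:
send_rows(
  commands=[
    [5,0.002,0,0.01,0,0,0],
    [5,0.003,0,0.03,0,0,0],
    [5,0.003,0,0.06,0,0,0],
    [5,0.003,0,0.095,0,0,0],
    [5,0.003,0,0.125,0,0,0],
    [5,0.008,-0.005,0.145,0,0,0],
    [5,0.015,-0.02,0.152,0,0,0],
    [5,0.03,-0.045,0.152,0,0,0],
  ],
)

```text
t: 14.6
tool_pos: [0.5461, 0.1546, 0.2127]
tool_rot: [[0.941, 0.003, -0.34], [0.003, -1.0, -0.0], [-0.34, -0.001, -0.941]]
ft_force: [0.8, -0.4, -2.4]
gripper_width: 0.0134
grip_force: 58.0
```

To row units: -288 mm / 1000 = -0.288, -252 mm / 1000 = -0.252.

Call:
send_rows(
  commands=[
    [5,0.018,-0.036,0,0,0,0],
    [5,0.036,-0.072,0,0,0,0],
    [5,0.054,-0.108,0,0,0,0],
    [5,0.072,-0.144,0,0,0,0],
    [5,0.09,-0.18,0,0,0,0],
    [5,0.108,-0.216,0,0,0,0],
    [5,0.126,-0.252,0,0,0,0],
    [5,0.142,-0.288,0,0,0,0],
  ],
)

```text
t: 15.4
tool_pos: [0.6879, -0.1358, 0.2096]
tool_rot: [[0.939, 0.0, -0.344], [0.0, -1.0, 0.0], [-0.344, -0.0, -0.939]]
ft_force: [0.0, 0.4, -1.8]
gripper_width: 0.0139
grip_force: 58.0
```

To row units: -79 mm / 1000 = -0.079, -78 mm / 1000 = -0.078.

Call:
send_rows(
  commands=[
    [5,0.01,-0.032,-0.005,0,0,0],
    [5,0.018,-0.056,-0.01,0,0,0],
    [5,0.023,-0.071,-0.014,0,0,0],
    [5,0.025,-0.078,-0.017,0,0,0],
    [5,0.025,-0.079,-0.018,0,0,0],
    [5,0.025,-0.079,-0.018,0,0,0],
  ],
)

```text
t: 16.0
tool_pos: [0.7132, -0.2116, 0.1927]
tool_rot: [[0.939, 0.001, -0.343], [0.001, -1.0, 0.001], [-0.343, -0.001, -0.939]]
ft_force: [-0.7, -0.1, -2.5]
gripper_width: 0.0135
grip_force: 58.0
```

Run:
```python
from h import *
c=snap("scene");cv2.imwrite("pics/s5.png",cv2.resize(c["pixels"][90:250,150:330,::-1],None,fx=3,fy=3,interpolation=cv2.INTER_CUBIC))
W=cloud(c);print(ctrl.get_state()["tool_pos"])
from sc import alu
P=alu(.56,.75,-.27,-.17,.13,.24,c);print(len(P),np.percentile(P,[0,3,50,97,100],axis=0).round(3))
```

```text
[ 0.71347261 -0.21127802  0.1931436 ]
628 [[ 0.603 -0.252  0.146]
 [ 0.613 -0.247  0.166]
 [ 0.658 -0.208  0.187]
 [ 0.705 -0.174  0.203]
 [ 0.716 -0.171  0.21 ]]
```

View pics/s5.png

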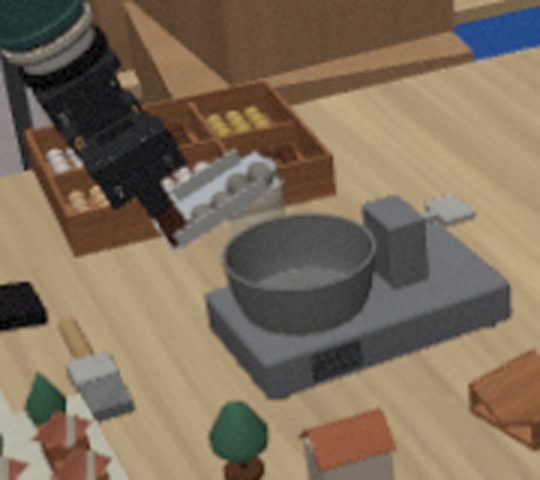

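The image shows all four pebbles in the pan (190–270, 170–215), lip over the bowl (300,255). Now I'll tip it, holding the lip in place.

To row units: -39 mm / 1000 = -0.039, -34 mm / 1000 = -0.034, -44 degrees / 180 = -0.2444.

Call:
send_rows(
  commands=[
    [5,-0.003,-0.003,-0.015,0,-0.0389,0],
    [5,-0.006,-0.003,-0.019,0,-0.0778,0],
    [5,-0.012,-0.003,-0.017,0,-0.1167,0],
    [5,-0.019,-0.003,-0.017,0,-0.1556,0],
    [5,-0.024,-0.003,-0.016,0,-0.1778,0],
    [5,-0.029,-0.003,-0.013,0,-0.2,0],
    [5,-0.034,-0.003,-0.011,0,-0.2222,0],
    [5,-0.039,-0.003,-0.008,0,-0.2444,0],
  ],
)

```text
t: 16.85
tool_pos: [0.6741, -0.2139, 0.1863]
tool_rot: [[0.912, 0.002, 0.41], [0.002, -1.0, 0.001], [0.41, 0.0, -0.912]]
ft_force: [-0.4, 0.9, -1.5]
gripper_width: 0.0133
grip_force: 58.0
```

To row units: -52 mm / 1000 = -0.052, -42 mm / 1000 = -0.042, -30 degrees / 180 = -0.1667.

Call:
send_rows(
  commands=[
    [5,-0.006,0,0.002,0,-0.0222,0],
    [5,-0.012,0,0.003,0,-0.0444,0],
    [5,-0.019,0,0.005,0,-0.0667,0],
    [5,-0.026,0,0.007,0,-0.0889,0],
    [5,-0.033,0,0.008,0,-0.1111,0],
    [5,-0.042,0,0.01,0,-0.1389,0],
    [5,-0.052,0,0.012,0,-0.1667,0],
    [5,-0.052,0,0.012,0,-0.1667,0],
  ],
)

```text
t: 17.65
tool_pos: [0.6217, -0.2138, 0.1973]
tool_rot: [[0.586, 0.002, 0.811], [0.002, -1.0, 0.001], [0.811, 0.001, -0.586]]
ft_force: [-1.2, 0.6, -1.3]
gripper_width: 0.0135
grip_force: 58.0
```

Run:
```python
from h import *
c=snap("scene");d=snap("top");x=cv2.resize(c["pixels"][90:250,150:330,::-1],(400,356),interpolation=cv2.INTER_CUBIC);y=cv2.resize(d["pixels"][130:250,350:485,::-1],(400,356),interpolation=cv2.INTER_CUBIC)
cv2.imwrite("pics/s6.png",np.hstack([x,y]))
```

```text
(no output)
```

View pics/s6.png

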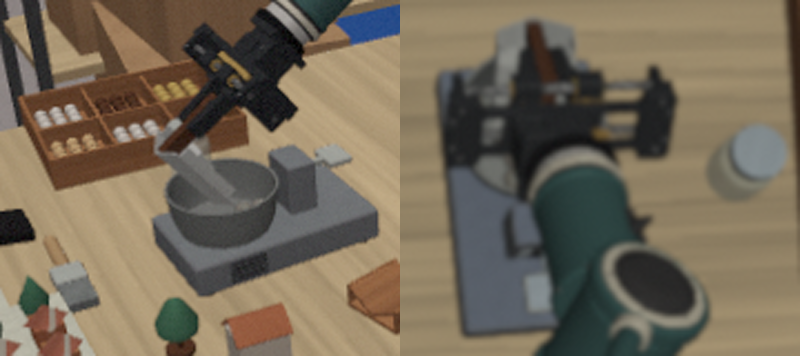

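The pan hangs into the bowl and looks empty. I'll raise it and check the bowl from the depth map.

To row units: 100 mm / 1000 = 0.1, 90 mm / 1000 = 0.09, 40 degrees / 180 = 0.2222.

Call:
send_rows(
  commands=[
    [5,0,0,0.025,0,0,0],
    [5,0,0,0.06,0,0,0],
    [5,0,0,0.09,0,0,0],
    [5,0.01,0,0.1,0,0.0444,0],
    [5,0.02,0,0.1,0,0.0889,0],
    [5,0.03,0,0.1,0,0.1333,0],
    [5,0.04,0,0.1,0,0.1778,0],
    [5,0.05,0,0.1,0,0.2222,0],
  ],
)

```text
t: 18.55
tool_pos: [0.6733, -0.2164, 0.3006]
tool_rot: [[0.936, -0.001, 0.351], [0.001, -1.0, -0.003], [0.351, 0.003, -0.936]]
ft_force: [1.2, 1.5, -0.4]
gripper_width: 0.0137
grip_force: 58.0
```

Run:
```python
from h import *
c=snap("scene");W=cloud(c);d=snap("top")
r=np.hypot(W[...,0]-.589,W[...,1]+.214)
px=c["pixels"]
m=(r<.05)&(W[...,2]<.1)
vv,uu=np.nonzero(m);print(len(vv),np.percentile(W[m][:,2],[5,25,50,75,95,100]).round(3))
V=cloud(d);r2=np.hypot(V[...,0]-.586,V[...,1]+.215);mm=(r2<.05)&(V[...,2]<.12);print(mm.sum(),np.percentile(V[mm][:,2],[5,25,50,75,95]).round(3) if mm.any() else 0)
cr=px[140:220,210:290,::-1];cv2.imwrite("pics/s7.png",np.hstack([cv2.resize(cr,(400,400),interpolation=cv2.INTER_CUBIC),cv2.resize(d["pixels"][130:200,360:430,::-1],(400,400),interpolation=cv2.INTER_CUBIC)]))
P=W[m];B=P[P[:,2]>.062];print(len(B));
q=np.round((B[:,:2])/.006).astype(int)
# pebbles elsewhere: off-bowl in foot
f=(W[...,0]>.4)&(W[...,0]<.67)&(W[...,1]>-.3)&(W[...,1]<-.14)&(W[...,2]>.058)&(W[...,2]<.085)&(r>.072)&(W[...,0]>.52);print("foot stray",f.sum())
```

```text
94 [0.051 0.053 0.054 0.057 0.075 0.078]
19 [0.053 0.056 0.069 0.076 0.077]
23
foot stray 3
```

View pics/s7.png

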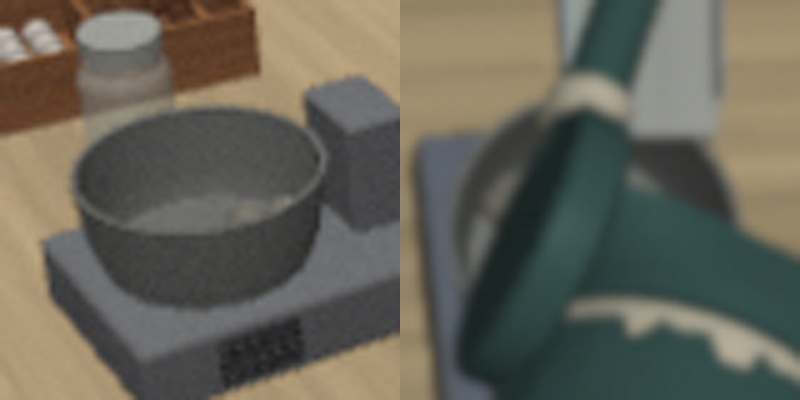

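The left half shows pebbles on the bowl floor ((240–290), 205). I'll count them once the arm is out of the way. Next, level the scoop and carry it back to the cradle.

To row units: 70 mm / 1000 = 0.07, -60 mm / 1000 = -0.06, 20.5 degrees / 180 = 0.1139.

Call:
send_rows(
  commands=[
    [5,-0.015,0.01,0,0,0.0389,0],
    [5,-0.03,0.03,0,0,0.0778,0],
    [5,-0.045,0.05,0,0,0.1139,0],
    [5,-0.06,0.07,0,0,0.1139,0],
  ],
)

```text
t: 19.05
tool_pos: [0.6137, -0.1446, 0.2965]
tool_rot: [[1.0, 0.002, 0.003], [0.002, -1.0, 0.002], [0.003, -0.002, -1.0]]
ft_force: [0.3, 0.8, -1.3]
gripper_width: 0.0132
grip_force: 58.0
```

To row units: -155 mm / 1000 = -0.155, -140 mm / 1000 = -0.14, 68 degrees / 180 = 0.3778.

Call:
send_rows(
  commands=[
    [5,-0.02,0.015,-0.005,0,0,0.0472],
    [5,-0.04,0.03,-0.01,0,0,0.0944],
    [5,-0.06,0.045,-0.015,0,0,0.1417],
    [5,-0.08,0.06,-0.02,0,0,0.1889],
    [5,-0.1,0.075,-0.025,0,0,0.2361],
    [5,-0.12,0.09,-0.03,0,0,0.2833],
    [5,-0.14,0.105,-0.035,0,0,0.3306],
    [5,-0.155,0.115,-0.04,0,0,0.3778],
  ],
)

```text
t: 19.85
tool_pos: [0.4558, -0.0297, 0.257]
tool_rot: [[0.367, 0.93, 0.001], [0.93, -0.367, 0.004], [0.004, -0.001, -1.0]]
ft_force: [-0.1, -0.0, -1.5]
gripper_width: 0.0133
grip_force: 58.0
```

To row units: -80 mm / 1000 = -0.08, -70 mm / 1000 = -0.07, 68 degrees / 180 = 0.3778.

Call:
send_rows(
  commands=[
    [5,-0.01,0.001,-0.01,0,0,0.0472],
    [5,-0.02,0.003,-0.02,0,0,0.0944],
    [5,-0.03,0.005,-0.03,0,0,0.1417],
    [5,-0.04,0.006,-0.04,0,0,0.1889],
    [5,-0.05,0.007,-0.05,0,0,0.2361],
    [5,-0.054,0.008,-0.06,0,0,0.2833],
    [5,-0.054,0.008,-0.07,0,0,0.3306],
    [5,-0.054,0.008,-0.08,0,0,0.3778],
  ],
)

```text
t: 20.65
tool_pos: [0.403, -0.0225, 0.1769]
tool_rot: [[-0.725, 0.689, -0.002], [0.689, 0.725, -0.0], [0.002, -0.002, -1.0]]
ft_force: [-0.5, -0.7, -2.2]
gripper_width: 0.0139
grip_force: 58.0
```

To row units: -38 mm / 1000 = -0.038, -35 mm / 1000 = -0.035, 57.3 degrees / 180 = 0.3183.

Call:
send_rows(
  commands=[
    [5,0,0,-0.005,0,0,0.0472],
    [5,0,0,-0.01,0,0,0.0944],
    [5,0,0,-0.015,0,0,0.1417],
    [5,0,0,-0.02,0,0,0.1889],
    [5,0,0,-0.025,0,0,0.2361],
    [5,0,0,-0.03,0,0,0.2833],
    [5,0,0,-0.035,0,0,0.3183],
    [5,0,0,-0.038,0,0,0.3183],
  ],
)

```text
t: 21.45
tool_pos: [0.403, -0.0225, 0.1389]
tool_rot: [[-0.973, -0.232, -0.002], [-0.232, 0.973, -0.005], [0.003, -0.004, -1.0]]
ft_force: [0.4, -0.5, -1.2]
gripper_width: 0.0138
grip_force: 58.0
```

Run:
```python
from h import *
from m import reg,rect
from sc import alu
c=snap("scene");W=cloud(c);d=snap("top");V=cloud(d)
for n,W_,ce in(("S",W,(.589,-.214)),("T",V,(.586,-.215))):
    r=np.hypot(W_[...,0]-ce[0],W_[...,1]-ce[1]);m=(r<.056)&(W_[...,2]>.062)&(W_[...,2]<.1)
    k,l,st,cc=cv2.connectedComponentsWithStats(m.astype(np.uint8),connectivity=4)
    print(n,[(st[i].tolist(),W_[l==i].mean(0).round(3).tolist(),W_[l==i][:,2].max().round(3)) for i in range(1,k) if st[i,4]>3])
g=d["pixels"][155:195,372:418]
np.savetxt("pics/g.txt",g.mean(2),fmt="%d")
# trough remaining pebbles
h=cv2.cvtColor(d["pixels"],cv2.COLOR_RGB2HSV)
for n,W_,p in(("T",V,d),("S",W,c)):
    t=reg(W_,.405,.65,.19,.21,.02,.04);print(n,"trough high pts near keel",len(t))
    q=reg(W_,.34,.55,-.09,.07,.026,.036);print(n,"cradle top",rect(q),len(q))
P=alu(.34,.58,-.1,.08,.075,.15,c);print(len(P),np.percentile(P,[0,3,50,97,100],axis=0).round(3),rect(P))
print(ctrl.get_state()["tool_pos"])
```

```text
S [([264, 180, 4, 2, 5], [0.545, -0.208, 0.073], np.float64(0.075)), ([256, 181, 6, 4, 17], [0.566, -0.208, 0.073], np.float64(0.077))]
T [([374, 160, 9, 9, 56], [0.615, -0.179, 0.073], np.float64(0.08)), ([380, 169, 9, 9, 61], [0.588, -0.194, 0.072], np.float64(0.08)), ([385, 179, 10, 15, 118], [0.551, -0.206, 0.073], np.float64(0.085))]
T trough high pts near keel 2
T cradle top [4.2060e-01 2.0700e-02 2.6400e-02 6.3000e-03 1.5765e+01] 21
S trough high pts near keel 1
S cradle top [ 4.57900e-01 -9.70000e-03  8.15000e-02  8.94000e-02  1.40663e+01] 154
821 [[ 0.39  -0.056  0.088]
 [ 0.406 -0.049  0.091]
 [ 0.452 -0.021  0.108]
 [ 0.504  0.028  0.128]
 [ 0.512  0.037  0.133]] [ 4.515e-01 -1.010e-02  1.108e-01  7.500e-02  1.390e+01]
[ 0.40295192 -0.02247405  0.13881581]
```

All four pebbles are in the bowl (top-view blobs 56, 61 and a double of 118 px) and the trough is empty. Now lowering the scoop.

To row units: -76 mm / 1000 = -0.076, -72 mm / 1000 = -0.072.

Call:
send_rows(
  commands=[
    [5,0,0,-0.025,0,0,0],
    [5,0,0,-0.05,0,0,0],
    [5,0,0,-0.065,0,0,0],
    [5,0,0,-0.072,0,0,0],
    [5,0,0,-0.076,0,0,0],
    [5,0,0,-0.076,0,0,0],
  ],
)

```text
t: 22.15
tool_pos: [0.4039, -0.0226, 0.0633]
tool_rot: [[-0.973, -0.231, -0.003], [-0.231, 0.973, -0.004], [0.004, -0.003, -1.0]]
ft_force: [0.1, 0.7, -1.4]
gripper_width: 0.0136
grip_force: 58.0
```

To row units: -4 mm / 1000 = -0.004, -3 mm / 1000 = -0.003.

Call:
send_rows(
  commands=[
    [5,0,0,-0.001,0,0,0],
    [5,0,0,-0.002,0,0,0],
    [5,0,0,-0.003,0,0,0],
    [5,0,0,-0.004,0,0,0],
    [5,0,0,-0.004,0,0,0],
  ],
)

```text
t: 22.65
tool_pos: [0.4038, -0.0226, 0.0591]
tool_rot: [[-0.973, -0.232, -0.003], [-0.232, 0.973, -0.004], [0.004, -0.003, -1.0]]
ft_force: [-0.3, 0.5, -1.4]
gripper_width: 0.0139
grip_force: 58.0
```

To row units: -1.5 mm / 1000 = -0.0015, -1 mm / 1000 = -0.001.

Call:
send_rows(
  commands=[
    [5,0,0,-0.001,0,0,0],
    [5,0,0,-0.0015,0,0,0],
    [5,0,0,-0.0015,0,0,0],
  ],
)

```text
t: 22.95
tool_pos: [0.4045, -0.023, 0.0586]
tool_rot: [[-0.973, -0.232, -0.002], [-0.232, 0.973, -0.005], [0.003, -0.004, -1.0]]
ft_force: [-3.3, -1.1, 6.5]
gripper_width: 0.0139
grip_force: 58.0
```

Seated at z = 0.0586. Release, wait, then go straight up.

To row units: 110 mm / 1000 = 0.11, 70 mm / 1000 = 0.07.

Call:
send_rows(
  commands=[
    [30,0,0,0,0,0,0],
    [50,0,0,0,0,0,0],
    [50,0,0,0,0,0,0],
    [50,0,0,0,0,0,0],
    [50,0,0,0.005,0,0,0],
    [50,0,0,0.03,0,0,0],
    [50,0,0,0.07,0,0,0],
    [50,0,0,0.11,0,0,0],
  ],
)

```text
t: 23.75
tool_pos: [0.4028, -0.0225, 0.1684]
tool_rot: [[-0.973, -0.232, -0.005], [-0.232, 0.973, -0.004], [0.006, -0.002, -1.0]]
ft_force: [0.1, 0.1, -0.0]
gripper_width: 0.0499
grip_force: 0.0
```

Run:
```python
from h import *
from m import reg,rect
c=snap("scene");W=cloud(c)
r=reg(W,.34,.54,-.1,.07,.095,.118);print("handle",rect(r),len(r),r[:,2].max())
q=reg(W,.34,.54,-.1,.07,.036,.06);print("walls",rect(q),len(q))
s=ctrl.get_state();print(s["tool_pos"],s["gripper_width"],s["q"])
```

```text
handle [ 4.10800e-01 -2.02000e-02  2.55000e-02  1.81000e-02  2.40047e+01] 59 0.11080802399038026
walls [ 4.46300e-01 -1.26000e-02  9.26000e-02  7.48000e-02  1.26603e+01] 247
[ 0.40767604 -0.02304878  0.17589637] 0.05012964331559599 [-0.11377748 -0.21586674  2.21365923 -0.00490963  1.13633706 -1.91639295]
```

The scoop stands in the cradle (handle top at 0.111, walls level). Next is the lever at about (0.426, -0.220), with the fingers shut.

To row units: -197 mm / 1000 = -0.197, -165 mm / 1000 = -0.165, -11.5 degrees / 180 = -0.0639.

Call:
send_rows(
  commands=[
    [0,0,-0.03,0.01,0,0,-0.0222],
    [0,0.005,-0.075,0.01,0,0,-0.0444],
    [0,0.01,-0.12,0.01,0,0,-0.0639],
    [0,0.018,-0.165,0.005,0,0,-0.0639],
    [0,0.021,-0.197,-0.005,0,0,-0.0639],
    [0,0.021,-0.197,-0.025,0,0,-0.0639],
    [0,0.021,-0.197,-0.035,0,0,-0.0639],
    [0,0.021,-0.197,-0.035,0,0,-0.0639],
  ],
  newtons=20,
)

```text
t: 24.6
tool_pos: [0.4231, -0.2186, 0.1306]
tool_rot: [[-0.999, -0.033, -0.008], [-0.033, 0.999, -0.001], [0.008, -0.001, -1.0]]
ft_force: [0.6, 0.5, 0.2]
gripper_width: 0.0005
grip_force: 0.0
```

To row units: -52 mm / 1000 = -0.052, -46 mm / 1000 = -0.046.

Call:
send_rows(
  commands=[
    [0,0.002,-0.001,-0.015,0,0,0],
    [0,0.002,-0.001,-0.025,0,0,0],
    [0,0.002,-0.001,-0.032,0,0,0],
    [0,0.002,-0.001,-0.039,0,0,0],
    [0,0.002,-0.001,-0.046,0,0,0],
    [0,0.002,-0.001,-0.052,0,0,0],
  ],
)

```text
t: 25.2
tool_pos: [0.427, -0.2201, 0.0817]
tool_rot: [[-0.999, -0.034, -0.004], [-0.034, 0.999, -0.003], [0.004, -0.003, -1.0]]
ft_force: [-2.8, 3.5, 9.5]
gripper_width: 0.0005
grip_force: 4.6
```

Call:
send_rows(
  commands=[
    [0,0,0,-0.004,0,0,0],
    [0,0,0,-0.008,0,0,0],
    [0,0,0,-0.012,0,0,0],
    [0,0,0,-0.015,0,0,0],
    [0,0,0,-0.015,0,0,0],
    [0,0,0,-0.015,0,0,0],
  ],
)

```text
t: 25.8
tool_pos: [0.427, -0.2201, 0.0682]
tool_rot: [[-0.999, -0.034, -0.004], [-0.034, 0.999, -0.003], [0.004, -0.003, -1.0]]
ft_force: [-7.0, 3.7, 18.2]
gripper_width: 0.0006
grip_force: 9.1
```

Call:
send_rows(
  commands=[
    [0,0,0,0,0,0,0],
    [0,0,0,0,0,0,0],
    [0,0,0,0,0,0,0],
    [0,0,0,0,0,0,0],
    [0,0,0,0,0,0,0],
    [0,0,0,0,0,0,0],
    [0,0,0,0,0,0,0],
  ],
)

```text
t: 26.5
tool_pos: [0.427, -0.2201, 0.0682]
tool_rot: [[-0.999, -0.034, -0.004], [-0.034, 0.999, -0.003], [0.004, -0.003, -1.0]]
ft_force: [-6.6, 4.2, 17.6]
gripper_width: 0.0005
grip_force: 9.0
```

Run:
```python
from h import *
from m import reg,rect
c=snap("scene");W=cloud(c)
q=reg(W,.34,.54,-.1,.07,.036,.06);print("walls",rect(q))
r=reg(W,.34,.54,-.1,.07,.1,.118);print("handle",rect(r),r[:,2].max())
l=reg(W,.39,.455,-.25,-.19,.055,.075);print("paddle",len(l),np.median(l[:,2]) if len(l) else 0)
s=ctrl.get_state();print(s["tool_pos"],s["ft_force"])
```

```text
walls [ 4.4280e-01 -1.1800e-02  9.8800e-02  7.6600e-02  1.4408e+01]
handle [ 4.10100e-01 -2.20000e-02  2.28000e-02  1.72000e-02  2.36006e+01] 0.11043442389832359
paddle 105 0.06459030245991515
[ 0.42705313 -0.22013013  0.06823402] [-6.13686731  4.16236713 18.2175988 ]
```

The paddle is at the bottom with about 18 N on it, and the scoop stands in the cradle. Handing in.

```bash
python3 -c "
from workcell import ctrl
print(ctrl.hand_in())"
```

```text
the job is handed in; nothing more can be done
None
```

I handed the job in at about 26.6 s, but no verdict came back: by my measurements all four pebbles are in the bowl, the scoop stands released in its cradle, and the fingers hold the lever at its bottom stop with about 18 N; early on the scoop hit the tray's end wall at about 74 N on the wrist (limit 120 N) and slipped about 7 mm in the grip, so I re-gripped it.

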